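# Turn the leaf of a recipe stand and clip it down

## Task

Turn the red-tabbed recipe leaf over the rings so that it lies flat on the left half of the wooden stand and stays held there: first push the right-hand page clip right off the leaf, then swing the leaf over by its tab, then push the left-hand page clip well in over the turned leaf. Do it all with the fingertips or the outside of the fingers: grip nothing, lift nothing off the worktop, leave the stand where it is, and do not disturb the things round it.

Things in the scene. Friction and masses are not known exactly. Their poses are not given: they have to be found in the camera images.
- recipe_stand: Low loose wooden stand, 1.6 kg. Origin: worktop level, mid-spine; x along the spine away from the robot, y to the left half, z up (offsets below in mm in this frame). Board x -106..94, y -125..125, z 24..40; four feet (radius 12) at x -85 and 73, y +-95, open space between. Fixed cards on each half to z 44 (x -80..80, |y| 10..121). Two rings, radius 14, at x -55 and 55, rise to z 62.
- leaf (a joint): Angle of the rigid leaf about the spine axis (along x at y 0, z 46): 0 = flat on the right half, 1.57 = upright, 3.14 = flat on the left half (stops). Cream board, about 0.09 kg, 4 mm thick, x -80..80, reaching 9 to 131 mm off the axis; z 44..48 when flat. Lightly damped: it stays nowhere between, and beyond upright falls over and settles flat in about 1 s.
- tab (a point): Middle of the leaf's red thumb tab, 146 mm off the spine axis, at x 15. The tab is 56 mm long (x -13..43), 4 mm thick and reaches 159 mm off the axis, 34 mm beyond the stand's board: below it 44 mm of free space down to the worktop.
- spine (a point): Point on the spine axis (the leaf's hinge line), level with the tab's middle: x 15, y 0, z 46 mm. Mind the wall cupboards: in the robot's frame they fill x above 0.55 m and y above 0.02 m from 0.45 m over the worktop upward.
- right_clip (a joint): Swing of the right page clip about a vertical pin at x -96, y -85 (front edge): 0 = parked, pointing outward (-y); 1.57 = pointing along +x, over the leaf, which it blocks; stops -0.45 and 1.75; clear of the leaf below about 0.2. Stays where pushed (about 0.5 N at the knob). Flat steel arm 10 mm wide, z 51..56, black knob at its end.
- right_clip_knob (a point): Middle of the right-hand clip's black knob, 16 mm in diameter, z 51 to 75 mm (this point at z 69.5), 62 mm from the clip's pin.
- left_clip (a joint): Swing of the left page clip, the mirror image, on a pin at x -96, y 85: 0 = parked, pointing outward (+y); 1.57 = pointing along +x, over the left half; same stops, arm, heights and friction. It passes 3 mm above a leaf lying flat.
- left_clip_knob (a point): Middle of the left-hand clip's black knob, 16 mm in diameter, z 51 to 75 mm (this point at z 69.5), 62 mm from the clip's pin.
- salt_shaker: Salt shaker with a grey top, 44 mm wide, 90 mm tall, standing behind the stand; bystander, not to be disturbed. Origin: the centre of its underside, z up.
- spice_a: Spice jar with a black cap, 41 mm wide, 105 mm tall, standing behind the stand; bystander, not to be disturbed. Origin: the centre of its underside, z up.
- spice_c: Spice jar with a black cap, 41 mm wide, 105 mm tall, the rightmost of the row behind the stand; bystander, not to be disturbed. Origin: the centre of its underside, z up.
- day_mug: Blue mug, 80 mm wide, 94 mm tall, 119 mm over its handle, standing left of the stand; bystander, not to be disturbed. Origin: the centre of its underside, z up.
- lemon: Lemon, 72 x 57 x 58 mm, lying left of the stand; bystander, not to be disturbed. Origin: the centre of its underside, z up.
- teaspoon: Teaspoon, 130 x 27 x 11 mm, lying in front of the stand; bystander, not to be disturbed. Origin: the centre of its underside, z up.
- coffee_scoop: Black plastic coffee scoop, 46 x 79 x 32 mm, lying at the front left; bystander, not to be disturbed. Origin: the centre of its underside, z up.

How it is judged:
By the outcome, as a careful person would: the job done as asked, in the order asked, and still so for the second after the job is handed in, with the robot touching nothing.
It also fails if it takes over 58 s, if anything falls off the work surface, if the arm or the gripper's body presses on something with over 40 N, if the wrist force passes 120 N, or if a joint passes its speed limit or range.

## Robot

A 6-joint arm with a two-finger parallel gripper is mounted at the origin on a cart in front of the work surface, level with it; the furniture and walls round the work are solid. World frame = base frame: x ahead of the robot, y to its left, z up, the work surface at z = 0. Lengths are in m, angles in rad, forces in N, time in s.
With the tool pointing down it reaches from about 0.25 to 0.725 m from the base axis. Payload 4 kg.
Tool frame: the origin (TCP) lies midway between the tips of the shut fingers; the grasp point (between the pads) lies 19 mm behind it; z points along the fingers, y is the line along which they close (so a half turn about z gives the same grasp; the last joint's range is limited). The gripper opens to 85 mm and grips with 20 to 120 N. Pads are 22 mm wide; open, the fingers measure 114 mm over their backs; the gripper's body (76 mm by 85 mm) begins 54 mm behind the grasp point. The pads swing forward as they close: fully open they stand 13 mm farther back than shut.
Start: joints at [1.251, 0.241, 0.005, 1.335, 0, 1.571], TCP at [0.157, 0.475, 0.231] pointing down, gripper open.
Joint ranges: [-2.72, 2.72], [-1.05, 1.87], [-1.09, 1.28], [-1.99, 2.15], [-1.42, 1.44], [-3.14, 3.14]. Speed limits (rad/s): [2.79, 2.79, 3.14, 3.14, 3.14, 3.14].

## Interface

Orientations are given as a unit quaternion [x, y, z, w].
In Python, from workcell import get_obs, camera, job_done, silhouettes gives the robot as it stands. The module is installed in compiled form; this text tells all that it offers.
- The arm moves only by the tool drive_tool, never from a script. Its argument "increments" is a list of rows, each a list of 3 entries, a list of its own where there are three numbers: the shift along the world's x, y, z in mm, then the turn, a rotation vector about the world's x, y, z in degrees, then the opening, from 0 (shut) to 1 (fully open). A call has 1 to 8 rows; each row shifts and turns the commanded pose from where the row before left it; what a row does not reach is not made up. A row lasts 1/12 s, in which the tool goes at most 41.7 mm and 7.16 degrees, less where a joint would pass 70% of its speed; a pose out of reach is approached as far as the arm can. A call is refused whole if a number of a shift passes 41.7 or a number of a turn 7.16, either way. A call with a gripper value outside its range is refused whole. The fingers move at their own pace and stop on an object; the grip force is fixed at half the most. Time passes only in rows, so rows that do not move let the fingers close. It gives the time, the measured TCP pose, the force, the opening and the grip force at its end, in the units of the state.
- get_obs(): the state, without advancing time (a new reading comes with each control period).
- camera(name): name is "scene" or "top"; returns a dict with "image" (480x640x3 uint8, red, green, blue), "K" (3x3 intrinsics, pixels), "view" (4x4, takes a point from world to camera coordinates). Camera axes: x right, y down, z forward; pixel columns grow to the right and rows downward; lengths in m; the calibration is good to about 2 mm. A picture is of the moment at which its call begins. There is no depth.
- job_done(): hands the job in; it is judged then, once.
Trained networks look in a picture, given as the dict that the camera call returned (one of the last four; its "shot" number tells which), for a name from the list of things; names that differ only in an ending like _2 or _b are one class to them, and where a whole thing is asked for, a point or a joint stands for the part that bears it (a point fixed in the world has none). Each returns a list of dicts, best first, with "conf" (0 to 1); they miss things now and then, are a little off and sometimes report something else, mostly with a low value. They report only what shows in the picture. A call takes as long as a camera call.
- silhouettes(query, picture): "region" (480x640 bool, what is visible of it) and "bbox" ([left, top, right, bottom] in pixels, round what is visible of it).
The state is a dict: "clock": time; "joint_pos": joint angles; "joint_vel": joint speeds; "tau": joint torques, N m; "eef_pos": TCP position; "tool_rot": TCP orientation; "ft_force": force on the tool from outside, world axes, zero at the start; "ft_torque": the same for the moment, N m; "grip_width": finger opening in m; "grasp_force": force on a finger pad.
Only numpy, scipy, OpenCV 4.12 (cv2) and the standard library are available. Lean on these libraries where they do the work, as an engineer would, in place of code of your own. Each camera call takes 0.05 s, during which the arm holds its last target. There are 200 camera calls.

## Working session

There is one attempt and no reset: what is moved stays moved. The work goes in short steps, Python scripts to look and compute and a tool call to move; the robot and the scene stay as the last step left them, time stands still between calls to the robot, and variables do not carry over. Pictures are saved under pics/ and viewed, at most 10 in all, crops included, and the job is handed in when it is done.

Besides the shell and the picture viewer there is one more tool, called after "Request:" by a JSON object that holds its "method" and its "body". drive_tool: Moves the arm, as the interface text tells. Its arguments: {"type":"object","properties":{"increments":{"type":"array"}},"required":["increments"]}

```bash
mkdir -p pics; cat > h.py <<'E'
import numpy as np, cv2
from workcell import *
def proj(c,P):
    P=np.atleast_2d(P); q=(c["view"][:3,:3]@P.T+c["view"][:3,3:4]); p=c["K"]@q; return (p[:2]/p[2]).T
def ray(c,uv):
    R=c["view"][:3,:3];t=c["view"][:3,3]; d=R.T@np.linalg.inv(c["K"])@np.array([uv[0],uv[1],1.]); return -R.T@t,d
def atz(c,uv,z):
    o,d=ray(c,uv); return o+d*(z-o[2])/d[2]
def tri(cs,uvs):
    A=np.zeros((3,3));b=np.zeros(3)
    for c,u in zip(cs,uvs):
        o,d=ray(c,u);d=d/np.linalg.norm(d);M=np.eye(3)-np.outer(d,d);A+=M;b+=M@o
    return np.linalg.solve(A,b)
def cen(r): 
    y,x=np.nonzero(r);return np.array([x.mean(),y.mean()])
E
python3 - <<'E'
from h import *
o=get_obs();print(o["clock"],o["eef_pos"],o["tool_rot"],o["grip_width"])
cs=[camera("scene"),camera("top")]
for n,c in zip(["scene","top"],cs):
    cv2.imwrite(f"pics/{n}0.png",c["image"][:,:,::-1])
    print(n,(-c["view"][:3,:3].T@c["view"][:3,3]).round(3))
for q in ["recipe_stand","leaf","tab","right_clip","right_clip_knob","left_clip_knob","salt_shaker","spice_a","spice_c","day_mug","lemon","teaspoon","coffee_scoop"]:
    for n,c in zip(["s","t"],cs):
        for r in silhouettes(q,c)[:2]:
            m=cen(r["region"]);print(q,n,round(r["conf"],2),m.round(1),np.round(r["bbox"]),atz(c,m,0.046).round(3))
E
```

```text
0.0 [0.15700825 0.47407212 0.23043326] [ 1.59217913e-01  9.87242950e-01 -9.93520344e-04 -1.61849457e-04] 0.08556769009627871
scene [ 0.085 -0.672  0.513]
top [ 0.466 -0.02   1.421]
recipe_stand s 0.62 [344.1 276.6] [258. 225. 431. 333.] [ 0.525 -0.153  0.046]
recipe_stand t 0.98 [359.9 252.8] [300. 206. 424. 299.] [ 0.546 -0.126  0.046]
leaf s 0.96 [377.4 283. ] [322. 249. 432. 318.] [ 0.561 -0.201  0.046]
leaf t 0.84 [387.4 244.9] [356. 213. 425. 284.] [ 0.566 -0.193  0.046]
tab s 0.68 [378.  283.2] [319. 251. 430. 315.] [ 0.561 -0.201  0.046]
tab t 0.87 [387.8 244.9] [358. 216. 422. 282.] [ 0.566 -0.194  0.046]
tab t 0.74 [359.6 253. ] [299. 209. 424. 301.] [ 0.546 -0.125  0.046]
right_clip s 0.61 [262.7 249.3] [249. 235. 279. 263.] [0.451 0.005 0.046]
right_clip s 0.54 [360.3 293. ] [338. 276. 376. 307.] [ 0.517 -0.206  0.046]
right_clip t 0.61 [397.6 269.4] [394. 258. 402. 289.] [ 0.507 -0.218  0.046]
right_clip t 0.54 [359.8 252.9] [301. 208. 422. 302.] [ 0.546 -0.125  0.046]
right_clip_knob s 0.65 [360.2 292.8] [338. 277. 378. 306.] [ 0.518 -0.206  0.046]
right_clip_knob t 0.66
[... 1003 characters left out ...]
91. 300. 334.] [ 0.377 -0.167  0.046]
day_mug t 0.77 [262.9 228.3] [240. 210. 289. 245.] [0.605 0.112 0.046]
lemon s 0.85 [265.  231.4] [249. 219. 277. 246.] [0.49  0.065 0.046]
lemon t 0.88 [271.8 271.6] [258. 257. 285. 285.] [0.499 0.088 0.046]
teaspoon s 0.63 [277.5 311.2] [257. 292. 299. 334.] [ 0.378 -0.17   0.046]
teaspoon t 0.49 [353.3 310.7] [332. 306. 381. 318.] [ 0.406 -0.11   0.046]
teaspoon t 0.3 [385.6 188. ] [377. 176. 395. 200.] [ 0.707 -0.189  0.046]
coffee_scoop s 0.8 [184.6 222.5] [170. 216. 209. 234.] [0.367 0.19  0.046]
coffee_scoop t 0.76 [208.5 315.9] [201. 300. 218. 328.] [0.391 0.239 0.046]
coffee_scoop t 0.55 [315.2 295.1] [298. 291. 333. 301.] [ 0.443 -0.017  0.046]
```

```bash
python3 - <<'E'
import cv2
a=cv2.imread("pics/top0.png")[165:340,190:440];cv2.imwrite("pics/topc.png",cv2.resize(a,None,fx=3.2,fy=3.2,interpolation=3))
a=cv2.imread("pics/scene0.png")[170:345,160:450];cv2.imwrite("pics/scenec.png",cv2.resize(a,None,fx=2.7,fy=2.7,interpolation=3))
E
```

```text
(no output)
```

View pics/topc.png

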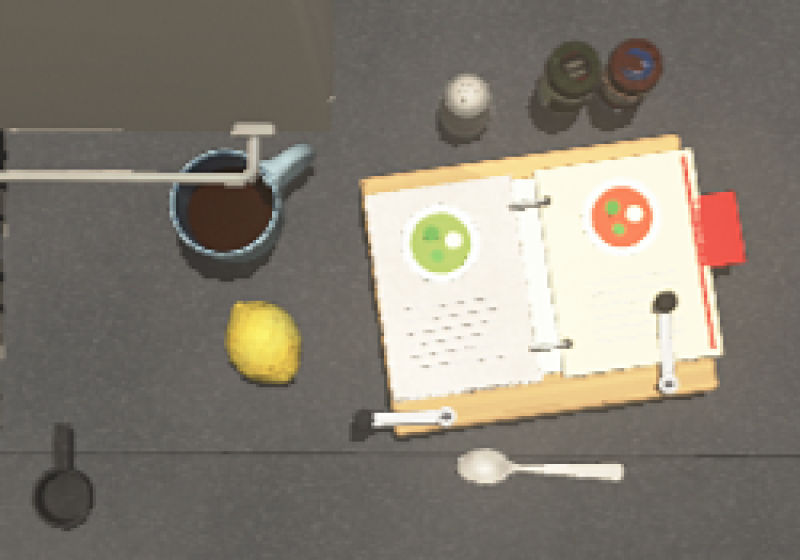

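View pics/scenec.png

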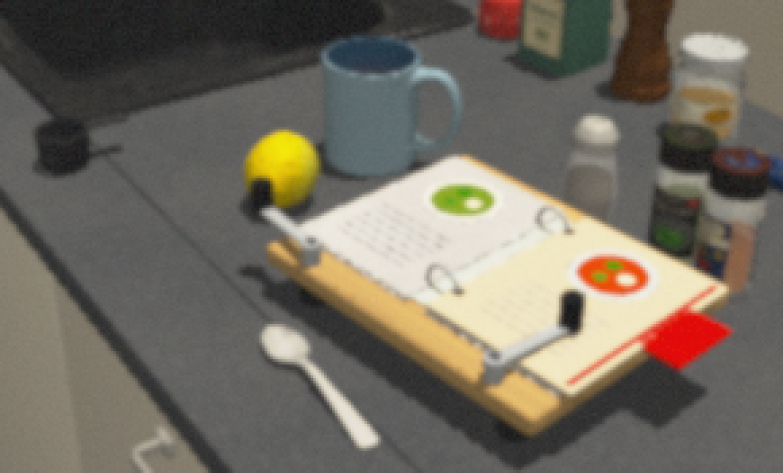

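The top view shows the stand yawed about 8°. The right clip is pointing in over the leaf (knob near crop 666,300) and the left one is parked (knob 367,424). The red tab is at 723,228. The scene view agrees, and the knobs stand clear. Next I fit the stand pose from both views.

```bash
cat > fit.py <<'E'
from h import *
from scipy.optimize import least_squares
cs={"s":camera("scene"),"t":camera("top")}
T=lambda u:np.array(u)/3.2+[190,165]
S=lambda u:np.array(u)/2.7+[160,170]
m=[("t",T((362,180)),(94,125,40)),("t",T((680,136)),(94,-125,40)),("t",T((718,386)),(-106,-125,40)),("t",T((400,436)),(-106,125,32)),
("t",T((668,384)),(-96,-85,58)),("t",T((447,416)),(-96,85,58)),("s",S((493,364)),(-96,-85,58)),("s",S((312,245)),(-96,85,58)),
("s",S((463,155)),(94,125,40)),("s",S((268,245)),(-106,125,40))]
for n,c in cs.items():   # tab by colour
    hsv=cv2.cvtColor(c["image"],cv2.COLOR_RGB2HSV);k=((hsv[...,0]<8)|(hsv[...,0]>172))&(hsv[...,1]>170)&(hsv[...,2]>150)
    nl,lab,st,ce=cv2.connectedComponentsWithStats(k.astype(np.uint8))
    for i in np.argsort(-st[1:,4])[:3]+1: print(n,"red",st[i],ce[i].round(1),atz(c,ce[i],.046).round(3))
def W(p,q):
    q=np.array(q)/1000.;c,s=np.cos(p[2]),np.sin(p[2]);return np.array([p[0]+c*q[0]-s*q[1],p[1]+s*q[0]+c*q[1],q[2]])
f=lambda p:np.concatenate([proj(cs[n],W(p,q))[0]-u for n,u,q in m])
r=least_squares(f,[.53,-.12,.1],loss="soft_l1");p=r.x
print("pose",p.round(4));print(f(p).reshape(-1,2).round(1).tolist())
rk=tri([cs["t"],cs["s"]],[T((666,298)),S((572,297))]);lk=tri([cs["t"],cs["s"]],[T((363,424)),S((261,183))])
for n,k,pin in(("R",rk,(-96,-85,70)),("L",lk,(-96,85,70))):
    d=k-W(p,pin);a=np.arctan2(d[1],d[0])-p[2];print(n,"knobtop",k.round(4),"rad",np.hypot(*d[:2]).round(4),"ang in stand deg",np.degrees(a).round(1))
    print("  pin",W(p,pin).round(4))
for n,q in dict(tab=(15,-146,46),spine=(15,0,46),tabL=(15,146,46)).items(): print(n,W(p,q).round(4))
E
python3 fit.py
```

```text
s red [397 284  33  23 421] [412.7 294.6] [ 0.588 -0.259  0.046]
s red [340 164  13  10 100] [346.8 168. ] [0.854 0.253 0.046]
s red [383 277   3   1   3] [384. 277.] [ 0.583 -0.193  0.046]
t red [409 225  13  23 243] [414.8 236.3] [ 0.588 -0.26   0.046]
t red [404 219   1   1   1] [404. 219.] [ 0.63  -0.234  0.046]
t red [405 225   1   1   1] [405. 225.] [ 0.615 -0.237  0.046]
pose [ 0.5504 -0.1233  0.1503]
[[-0.3, -0.5], [0.5, -1.0], [1.3, 1.2], [-0.6, 0.3], [1.3, 0.2], [0.5, 0.3], [0.7, -2.7], [-0.8, -1.6], [0.6, -0.8], [-2.0, -0.1]]
R knobtop [ 0.5325 -0.2153  0.0719] rad 0.0646 ang in stand deg -3.0
  pin [ 0.4682 -0.2217  0.07  ]
L knobtop [0.439  0.0096 0.0733] rad 0.0633 ang in stand deg 84.7
  pin [ 0.4427 -0.0536  0.07  ]
tab [ 0.5871 -0.2654  0.046 ]
spine [ 0.5652 -0.121   0.046 ]
tabL [0.5433 0.0233 0.046 ]
```

Request:
{"method": "drive_tool", "body": {"increments": [[[20,-35,0],[0,0,0],0],[[20,-35,0],[0,0,0],0],[[20,-35,0],[0,0,0],0],[[20,-35,0],[0,0,0],0],[[20,-35,0],[0,0,0],0],[[20,-35,0],[0,0,0],0],[[20,-35,0],[0,0,0],0],[[20,-35,0],[0,0,0],0]]}}

```text
clock: 2.17
eef_pos: [0.3177, 0.193, 0.2316]
tool_rot: [0.159, 0.987, 0.0, 0.0]
ft_force: [1.1, 1.1, 0.1]
grip_width: 0.0002
grasp_force: 0.0
```

Request:
{"method": "drive_tool", "body": {"increments": [[[19,-34,0],[0,0,0],0],[[19,-34,0],[0,0,0],0],[[19,-34,0],[0,0,0],0],[[19,-34,0],[0,0,0],0],[[19,-34,-10],[0,0,0],0],[[19,-34,-10],[0,0,0],0],[[19,-34,-10],[0,0,0],0],[[19,-34,-10],[0,0,0],0]]}}

```text
clock: 2.83
eef_pos: [0.4699, -0.0794, 0.1911]
tool_rot: [0.159, 0.987, 0.0, 0.0]
ft_force: [-0.3, 0.6, -0.5]
grip_width: 0.0
grasp_force: 0.0
```

Request:
{"method": "drive_tool", "body": {"increments": [[[20,-34,-10],[0,0,0],0],[[20,-34,-10],[0,0,0],0],[[18,-30,-10],[0,0,0],0],[[0,0,-30],[0,0,0],0],[[0,0,-30],[0,0,0],0],[[0,0,0],[0,0,0],0]]}}

```text
clock: 3.33
eef_pos: [0.5229, -0.1748, 0.0951]
tool_rot: [0.16, 0.987, 0.001, -0.006]
ft_force: [-1.9, 1.1, -1.1]
grip_width: 0.0002
grasp_force: 0.0
```

```bash
python3 - <<'E'
from h import *
o=get_obs();print(o["joint_pos"].round(2) if hasattr(o["joint_pos"],"round") else o["joint_pos"],o["eef_pos"])
P=np.array([468.2,-221.7]);L=None
for d in np.linspace(6,-86,13):
    t=np.radians(d);q=P+62*np.array([np.cos(t),np.sin(t)])+24*np.array([-np.sin(t),np.cos(t)])
    print(q.round(), (q-L).round() if L is not None else q-np.array(o["eef_pos"])[:2]*1000);L=q
E
```

```text
[-0.32  0.44 -0.07  1.07  0.   -0.  ] [ 0.52290278 -0.17478064  0.09510595]
[ 527. -191.] [  4.44889537 -16.57006861]
[ 531. -200.] [ 4. -8.]
[ 533. -208.] [ 2. -9.]
[ 535. -217.] [ 1. -9.]
[ 535. -226.] [ 0. -9.]
[ 533. -235.] [-1. -9.]
[ 531. -243.] [-2. -9.]
[ 528. -251.] [-3. -8.]
[ 523. -259.] [-4. -8.]
[ 518. -266.] [-5. -7.]
[ 511. -272.] [-6. -6.]
[ 504. -278.] [-7. -5.]
[ 496. -282.] [-8. -4.]
```

Request:
{"method": "drive_tool", "body": {"increments": [[[0,0,-18],[0,0,0],0],[[0,0,-18],[0,0,0],0],[[0,0,0],[0,0,0],0],[[0,0,0],[0,0,0],0]]}}

```text
clock: 3.67
eef_pos: [0.5268, -0.1749, 0.0658]
tool_rot: [0.159, 0.987, 0.0, -0.001]
ft_force: [0.2, -0.4, 0.2]
grip_width: -0.0002
grasp_force: 0.0
```

Request:
{"method": "drive_tool", "body": {"increments": [[[0,-8,-3],[0,0,0],0],[[0,-8,0],[0,0,0],0],[[4,-9,0],[0,0,0],0],[[2,-9,0],[0,0,0],0],[[1,-9,0],[0,0,0],0],[[0,-9,0],[0,0,0],0],[[-1,-9,0],[0,0,0],0],[[-2,-9,0],[0,0,0],0]]}}

```text
clock: 4.33
eef_pos: [0.5311, -0.2465, 0.0622]
tool_rot: [0.159, 0.987, 0.0, 0.0]
ft_force: [0.9, 0.9, -1.4]
grip_width: 0.0001
grasp_force: 0.2
```

Request:
{"method": "drive_tool", "body": {"increments": [[[-3,-8,0],[0,0,0],0],[[-4,-8,0],[0,0,0],0],[[-5,-7,0],[0,0,0],0],[[-6,-6,0],[0,0,0],0],[[-7,-5,0],[0,0,0],0],[[-8,-4,0],[0,0,0],0],[[0,0,0],[0,0,0],0],[[0,0,0],[0,0,0],0]]}}

```text
clock: 5.0
eef_pos: [0.4974, -0.2835, 0.0624]
tool_rot: [0.16, 0.987, 0.0, -0.0]
ft_force: [-0.2, -0.5, -0.1]
grip_width: 0.0002
grasp_force: 0.0
```

```bash
python3 - <<'E'
from h import *
cs=[camera("top"),camera("scene")]
a=cs[0]["image"][165:340,230:450,::-1];b=cs[1]["image"][170:345,230:450,::-1]
cv2.imwrite("pics/a1.png",cv2.resize(np.hstack([a,b]),None,fx=1.8,fy=1.8,interpolation=3))
E
```

```text
(no output)
```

View pics/a1.png

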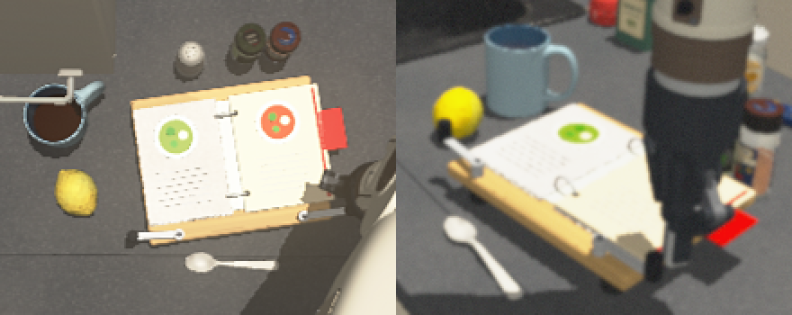

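The right clip is now parked, pointing outward, and the stand hasn't shifted. Next I back out to the right and tilt the tool toward the tab.

Request:
{"method": "drive_tool", "body": {"increments": [[[12,-8,20],[0,0,0],0],[[15,-12,20],[0,0,6],0],[[16,-12,20],[0,0,6],0],[[15,-12,20],[0,0,6],0],[[15,-12,0],[7,0,0],0],[[0,0,0],[7,0,0],0],[[0,0,0],[7,0,0],0],[[0,0,0],[7,0,0],0]]}}

```text
clock: 5.77
eef_pos: [0.5724, -0.3393, 0.1442]
tool_rot: [0.002, 0.97, 0.243, 0.001]
ft_force: [1.0, -0.4, 0.8]
grip_width: -0.0001
grasp_force: 0.0
```

Request:
{"method": "drive_tool", "body": {"increments": [[[0,0,0],[7,0,0],0],[[0,0,0],[7,0,0],0],[[0,0,0],[7,0,0],0],[[0,0,0],[7,0,0],0],[[0,0,0],[4,0,0],0],[[0,0,0],[0,0,0],0],[[0,0,0],[0,0,0],0]]}}

```text
clock: 6.35
eef_pos: [0.617, -0.3199, 0.0626]
tool_rot: [0.027, 0.899, 0.436, 0.039]
ft_force: [0.7, -0.3, 0.9]
grip_width: 0.0002
grasp_force: 0.0
```

```bash
python3 - <<'E'
from h import *
from scipy.spatial.transform import Rotation as R
o=get_obs();print(np.round(o["joint_pos"],2),np.round(o["eef_pos"],4));print(R.from_quat(o["tool_rot"]).as_matrix().round(2))
E
```

```text
[-0.76  1.35  1.27  2.15  0.68 -0.94] [ 0.617  -0.3199  0.0626]
[[-1.    0.01  0.09]
 [ 0.08  0.62  0.78]
 [-0.05  0.79 -0.62]]
```

Pointing straight along +y over-stretches the arm (j3 and j4 are at their limits). I'll approach at an azimuth of about 60° instead, which is nearer the arm's tangential direction.

Request:
{"method": "drive_tool", "body": {"increments": [[[-20,-5,15],[0,0,0],0],[[-20,-5,15],[0,0,-6],0],[[-20,-6,0],[0,0,-6],0],[[-14,-6,0],[0,0,-6],0],[[0,0,0],[0,0,-6],0],[[0,0,0],[0,0,0],0],[[0,0,0],[0,0,0],0]]}}

```text
clock: 6.93
eef_pos: [0.5557, -0.3429, 0.0954]
tool_rot: [0.187, 0.881, 0.418, 0.121]
ft_force: [0.7, -0.2, 0.7]
grip_width: -0.0005
grasp_force: 0.0
```

```bash
cat > st.py <<'E'
from h import *
from scipy.spatial.transform import Rotation as R
o=get_obs();print(np.round(o["joint_pos"],2),np.round(o["eef_pos"],4));print(R.from_quat(o["tool_rot"]).as_matrix().round(2))
E
python3 st.py
```

```text
[-0.89  0.93  0.49  1.59  0.8  -0.67] [ 0.5557 -0.3429  0.0954]
[[-0.9   0.23  0.37]
 [ 0.43  0.58  0.69]
 [-0.06  0.78 -0.62]]
```

Request:
{"method": "drive_tool", "body": {"increments": [[[-5,-1,-20],[5.3,-2.8,0],0],[[-6,-1,-25],[0,0,0],0],[[0,0,-20],[0,0,0],0],[[0,0,-11],[0,0,0],0],[[0,0,0],[0,0,0],0],[[0,0,0],[0,0,0],0]]}}

```text
clock: 7.43
eef_pos: [0.5466, -0.3445, 0.0152]
tool_rot: [0.182, 0.857, 0.464, 0.132]
ft_force: [0.2, -0.3, 0.6]
grip_width: -0.0002
grasp_force: 0.0
```

```bash
python3 st.py
```

```text
[-0.93  1.09  0.51  1.59  0.87 -0.79] [ 0.5466 -0.3445  0.0152]
[[-0.9   0.19  0.4 ]
 [ 0.43  0.5   0.75]
 [-0.06  0.84 -0.53]]
```

Request:
{"method": "drive_tool", "body": {"increments": [[[9,17,3],[0,0,0],0],[[9,17,0],[0,0,0],0],[[10,18,0],[0,0,0],0],[[9,17,0],[0,0,0],0],[[0,0,0],[0,0,0],0],[[0,0,0],[0,0,0],0]]}}

```text
clock: 7.93
eef_pos: [0.5836, -0.2746, 0.0202]
tool_rot: [0.181, 0.857, 0.464, 0.133]
ft_force: [-0.4, 0.0, 0.5]
grip_width: 0.0001
grasp_force: 0.0
```

```bash
cat > shot.py <<'E'
from h import *
import sys
cs=[camera("top"),camera("scene")]
a=cs[0]["image"][165:340,230:450,::-1];b=cs[1]["image"][170:345,230:450,::-1]
cv2.imwrite(f"pics/{sys.argv[1]}.png",cv2.resize(np.hstack([a,b]),None,fx=1.8,fy=1.8,interpolation=3))
E
python3 shot.py a2
```

```text
(no output)
```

View pics/a2.png

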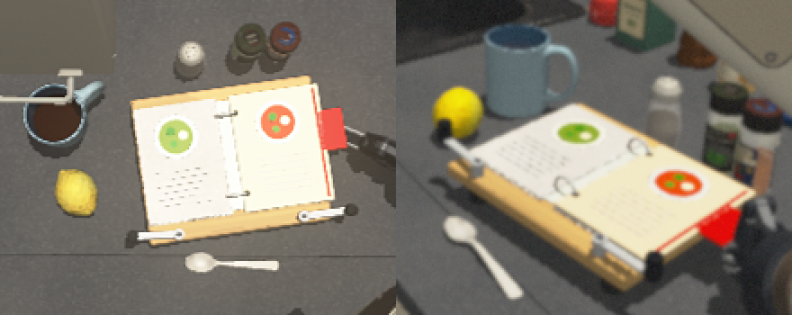

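The fingertips sit under the tab's outer edge at about (345,130) in the left half of the picture. Next is the arc.

```bash
python3 - <<'E'
import numpy as np
L=None
for d in np.arange(-6,116,5):
    f=np.radians(d);rho=145-8*max(0,d)/110
    y,z=-rho*np.cos(f),rho*np.sin(f)
    q=np.array([-.15*y,.989*y,z])
    if L is not None: e=(q-L).round();print(d,e.astype(int).tolist());L=L+e
    else: L=q
E
```

```text
-1 [0, -1, 13]
4 [0, 1, 12]
9 [0, 2, 13]
14 [-1, 2, 12]
19 [0, 4, 12]
24 [-1, 5, 11]
29 [-1, 6, 11]
34 [-1, 7, 11]
39 [-1, 7, 10]
44 [-1, 9, 9]
49 [-2, 9, 8]
54 [-1, 10, 7]
59 [-2, 10, 7]
64 [-1, 11, 5]
69 [-2, 11, 5]
74 [-2, 12, 3]
79 [-2, 11, 3]
84 [-1, 12, 1]
89 [-2, 12, 1]
94 [-2, 12, -1]
99 [-2, 12, -2]
104 [-2, 12, -2]
109 [-1, 11, -4]
114 [-2, 11, -5]
```

Request:
{"method": "drive_tool", "body": {"increments": [[[0,-1,13],[0,0,0],0],[[0,1,12],[0,0,0],0],[[0,2,13],[0,0,0],0],[[-1,2,12],[0,0,0],0],[[0,4,12],[0,0,0],0],[[-1,5,11],[0,0,0],0],[[-1,6,11],[0,0,0],0],[[-1,7,11],[0,0,0],0]]}}

```text
clock: 8.7
eef_pos: [0.5775, -0.2485, 0.1136]
tool_rot: [0.184, 0.856, 0.465, 0.132]
ft_force: [0.0, 0.1, -0.1]
grip_width: 0.0001
grasp_force: 0.3
```

```bash
python3 shot.py a3; python3 st.py
```

```text
[-0.8   0.84  0.28  1.47  0.93 -0.62] [ 0.5781 -0.2481  0.1149]
[[-0.9   0.19  0.4 ]
 [ 0.44  0.5   0.75]
 [-0.06  0.84 -0.53]]
```

View pics/a3.png

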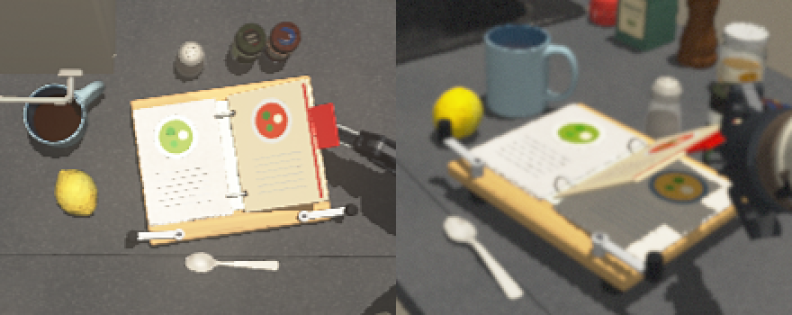

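The leaf is lifting cleanly on the fingertips and the stand is still. Continuing the arc.

Request:
{"method": "drive_tool", "body": {"increments": [[[-1,7,10],[0,0,0],0],[[-1,9,9],[0,0,0],0],[[-2,9,8],[0,0,0],0],[[-1,10,7],[0,0,0],0],[[-2,10,7],[0,0,0],0],[[-1,11,5],[0,0,0],0],[[-2,11,5],[0,0,0],0],[[-2,12,3],[0,0,0],0]]}}

```text
clock: 9.47
eef_pos: [0.5655, -0.169, 0.1671]
tool_rot: [0.184, 0.856, 0.465, 0.132]
ft_force: [0.2, -0.5, 0.6]
grip_width: 0.0001
grasp_force: 0.2
```

Request:
{"method": "drive_tool", "body": {"increments": [[[-2,11,3],[0,0,0],0],[[-1,12,1],[0,0,0],0],[[-2,12,1],[0,0,0],0],[[-2,12,-1],[0,0,0],0],[[-2,12,-1],[0,0,0],0],[[-1,8,0],[0,0,0],0],[[0,0,0],[0,0,0],0],[[0,0,0],[0,0,0],0]]}}

```text
clock: 10.13
eef_pos: [0.5554, -0.1024, 0.1695]
tool_rot: [0.184, 0.856, 0.465, 0.131]
ft_force: [-0.7, -1.2, -1.0]
grip_width: 0.0001
grasp_force: 0.0
```

```bash
python3 shot.py a4; python3 st.py
```

```text
[-0.65  0.55 -0.11  1.16  0.99 -0.36] [ 0.5558 -0.1034  0.1694]
[[-0.9   0.19  0.4 ]
 [ 0.44  0.5   0.75]
 [-0.05  0.84 -0.53]]
```

View pics/a4.png

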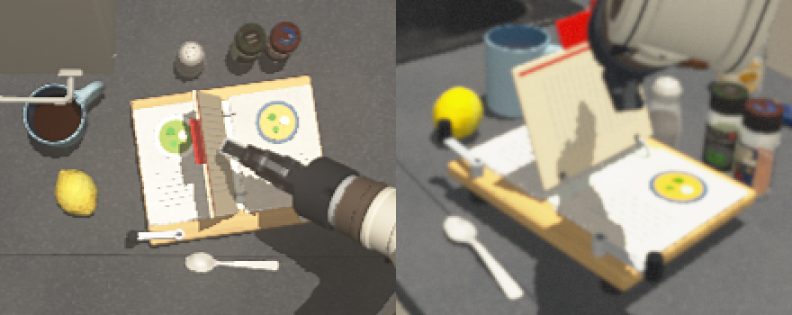

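The leaf is past upright, leaning left and falling. I retreat, straighten the tool, and head for the front of the left clip.

Request:
{"method": "drive_tool", "body": {"increments": [[[-16,-4,5],[-6.2,3.3,0],0],[[-20,0,5],[-6.2,3.3,0],0],[[-20,0,5],[-6.2,3.3,0],0],[[-20,0,5],[-6.2,3.3,0],0],[[-20,0,0],[-6.2,3.3,0],0],[[-20,0,0],[-6.2,3.3,0],0],[[-20,0,0],[-6.2,3.3,0],0],[[-20,0,0],[-6.2,3.3,0],0]]}}

```text
clock: 10.9
eef_pos: [0.3996, -0.1082, 0.1909]
tool_rot: [0.211, 0.977, 0.01, 0.004]
ft_force: [0.3, 1.8, -0.7]
grip_width: 0.0002
grasp_force: 0.0
```

Request:
{"method": "drive_tool", "body": {"increments": [[[0,20,-10],[0,0,0],0],[[0,25,-15],[0,0,0],0],[[0,25,-15],[0,0,0],0],[[0,20,-15],[0,0,0],0],[[0,17,-15],[0,0,0],0],[[0,0,0],[0,0,0],0],[[0,0,0],[0,0,0],0]]}}

```text
clock: 11.48
eef_pos: [0.3992, 0.0001, 0.1188]
tool_rot: [0.21, 0.978, 0.013, 0.002]
ft_force: [0.4, -1.1, -0.1]
grip_width: -0.0002
grasp_force: 0.0
```

```bash
python3 shot.py a5; python3 st.py
```

```text
[-0.02  0.13 -0.45  0.99  0.02  0.4 ] [ 0.4004 -0.0007  0.1199]
[[-0.91  0.41  0.01]
 [ 0.41  0.91  0.02]
 [-0.    0.03 -1.  ]]
```

View pics/a5.png

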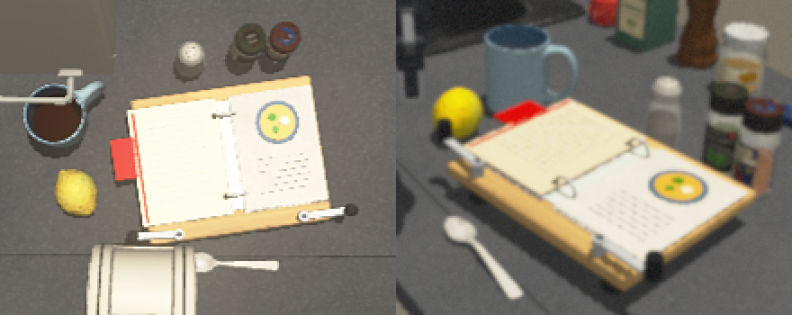

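The leaf lies flat on the left half, with the tab at (123,160). Now for the left clip.

Request:
{"method": "drive_tool", "body": {"increments": [[[0,4,-20],[0,0,0],0],[[0,3,-20],[0,0,0],0],[[0,0,-17],[0,0,0],0],[[0,0,0],[0,0,0],0],[[0,0,0],[0,0,0],0]]}}

```text
clock: 12.0
eef_pos: [0.3996, 0.0061, 0.0625]
tool_rot: [0.211, 0.977, 0.013, 0.003]
ft_force: [0.7, -0.8, 0.1]
grip_width: 0.0003
grasp_force: 0.0
```

```bash
python3 - <<'E'
from h import *
o=get_obs();P=np.array([442.7,-53.6]);L=np.array(o["eef_pos"])[:2]*1000;print(np.array(o["eef_pos"]).round(4))
for d in np.linspace(94,10,14):
    t=np.radians(d);q=P+62*np.array([np.cos(t),np.sin(t)])-24*np.array([np.sin(t),-np.cos(t)])
    e=(q-L).round();print(round(d),e.astype(int).tolist());L=L+e
E
```

```text
[0.3996 0.0061 0.0625]
94 [15, 1]
88 [7, 2]
81 [7, 2]
75 [7, 1]
68 [8, 1]
62 [7, -1]
55 [8, -1]
49 [7, -2]
42 [7, -3]
36 [6, -4]
29 [6, -4]
23 [6, -5]
16 [5, -6]
10 [4, -6]
```

Request:
{"method": "drive_tool", "body": {"increments": [[[8,1,0],[0,0,0],0],[[7,1,0],[0,0,0],0],[[7,2,0],[0,0,0],0],[[7,2,0],[0,0,0],0],[[7,1,0],[0,0,0],0],[[8,1,0],[0,0,0],0],[[7,-1,0],[0,0,0],0],[[8,-1,0],[0,0,0],0]]}}

```text
clock: 12.67
eef_pos: [0.4591, 0.0131, 0.0621]
tool_rot: [0.21, 0.978, 0.013, 0.003]
ft_force: [0.0, -0.5, 0.3]
grip_width: -0.0004
grasp_force: 0.3
```

Request:
{"method": "drive_tool", "body": {"increments": [[[7,-2,0],[0,0,0],0],[[7,-3,0],[0,0,0],0],[[6,-4,0],[0,0,0],0],[[6,-4,0],[0,0,0],0],[[6,-5,0],[0,0,0],0],[[5,-6,0],[0,0,0],0],[[4,-6,0],[0,0,0],0],[[0,0,0],[0,0,0],0]]}}

```text
clock: 13.33
eef_pos: [0.5007, -0.0183, 0.0623]
tool_rot: [0.211, 0.977, 0.013, 0.004]
ft_force: [1.3, 0.2, 0.6]
grip_width: 0.0
grasp_force: 0.0
```

Request:
{"method": "drive_tool", "body": {"increments": [[[0,12,0],[0,0,0],0],[[0,5,15],[0,0,0],0],[[-10,0,30],[0,0,0],0],[[-20,0,30],[0,0,0],0],[[-35,0,20],[0,0,0],0],[[-35,0,0],[0,0,0],0],[[-35,0,0],[0,0,0],0],[[-35,0,0],[0,0,0],0]]}}

```text
clock: 14.0
eef_pos: [0.3282, 0.0008, 0.1576]
tool_rot: [0.21, 0.978, 0.014, 0.004]
ft_force: [0.7, 0.7, 0.4]
grip_width: 0.0
grasp_force: 0.0
```

```bash
python3 shot.py a6; python3 st.py
```

```text
[-0.02 -0.06 -0.54  1.09  0.03  0.4 ] [0.323  0.0008 0.1563]
[[-0.91  0.41  0.01]
 [ 0.41  0.91  0.03]
 [ 0.    0.03 -1.  ]]
```

View pics/a6.png

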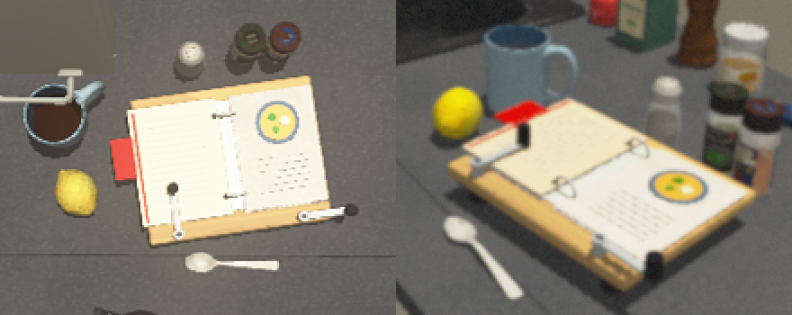

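The left clip now points along the spine, well over the turned leaf (knob at 173,188). The stand and the things round it are where they were, and the arm is clear.

```bash
python3 -c "
from workcell import *
print(job_done())"
```

```text
the job is handed in; nothing more can be done
None
```

The job is handed in: the right clip is pushed off, the leaf is turned flat onto the left half, and the left clip is swung well in over it, with nothing round the stand visibly disturbed in the last pictures.

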